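# Push the charcoal block into the snuffer box under its sprung flap

### The job

Put the charcoal soldering block away in the snuffer box without picking it up: with one fingertip press the long bar beside the trough down to swing the sprung flap up and keep it held open, while the other fingertip pushes the block along the trough, under the flap and all the way into the box. Then draw back and let the flap spring shut behind the block, leaving everything else on the bench where it is.

Things in the scene. Friction and masses are not known exactly. Their poses are not given: they have to be found in the camera images.
- snuffer: Fixed low sheet-steel box with a straight open-topped trough leading into it. Origin: middle of the mouth, at table level; +x points along the trough INTO the box, y left, z up. Trough: x = -135 mm (open end, towards the robot) to 0, box: 0 to 80 mm; for both, floor top z = 3, inside y = -18 to 18, side walls 3 mm thick, top z = 29. Inner face of the back wall: x = 77 mm.
- mouth (a point): Middle of the box's mouth on the trough floor: snuffer x = 0, y = 0, z = 3 mm. From x = 0 to 34 mm the box is covered only by the hinged flap, so with the flap open a finger can follow the block in there from above. From x = 36 mm on a fixed roof covers it (underside z = 29, top 32 mm).
- flap (a joint): Opening angle of the steel flap: 0 shut, 1.75 fully open (stop); a spring always shuts it. Shut, it roofs the box at x = 0 to 34, y = 21 to -18, top z = 34 mm, and its lip across the mouth (x = 0 to 3, down to z = 16.5) stops the block. Beyond 1.5 it stands upright left of the trough, up to 71 mm over the table, the lip reaching over the trough to about y = 8 (all in snuffer frame).
- flap_hinge (a point): Point on the flap's hinge axis above the mouth: snuffer x = 0, y = 21, z = 29 mm. The hinge rod (6 mm thick) lies on the left trough wall, along snuffer x from -130 to 34 mm. To the right of it is the flap, to the left the press bar, one rigid part: pressing the bar down by an angle opens the flap by the same angle.
- press_bar (a point): Top of the press bar's rounded outer edge, mid-length (x = -55). Bar: steel strip, snuffer x = -130 to 20 mm, 3 mm thick, reaching 39 mm out from the hinge. Flap shut: slopes 50 deg up and outward (edge y = 44, z = 60); level at 0.87 rad. Press it down anywhere with 2 to 8 N; a fingertip 13 mm above the table, inner side at y = 40, holds the flap at about 1.65 and may slide along x.
- block: Black charcoal block, 60 mm long (its x, along the trough), 30 mm wide (y), 22 mm high, about 60 g. Origin: centre of its underside. It starts loose in the trough, short of the mouth, its x axis along the snuffer's within a few degrees. Against the box's back wall its origin is at snuffer x = 47 mm.
- brick: bystander: small T-shaped firebrick, 75 x 50 x 38 mm, right of the box. Origin: centre of its underside.
- pebble_a: bystander: white ceramic pebble, 32 mm across, 12 mm high, right of the trough. Origin: centre of its underside.
- pebble_b: bystander: white ceramic pebble, 32 mm across, 12 mm high, right of the trough, nearer its open end. Origin: centre of its underside.
- flux_jar: bystander: amber jar, 48 mm across, 50 mm high, left of the box. Origin: centre of its underside.
- tweezers: bystander: steel tweezers lying along the trough, 150 mm long, 6 mm high, 135 to 150 mm to its left. Origin: centre of its underside.
- mandrel: bystander: small steel cone on a 44 mm foot, 70 mm high, behind the box. Origin: centre of its underside.
- ruler: bystander: flat metal rule, 200 x 20 x 3 mm, well to the right of the trough. Origin: centre of its underside.
Mind the look-alikes: they are no part of the job. What is meant by the block is not orange or white, and is the smaller of those in its own colour.

How it is judged:
By the outcome, as a careful person would: the job done as asked, in the order asked, and still so for the second after the job is handed in, with the robot touching nothing.
It also fails if it takes over 43 s, if anything falls off the work surface, if the arm or the gripper's body presses on something with over 40 N, if the wrist force passes 120 N, or if a joint passes its speed limit or range.

### The arm

A 6-joint arm with a two-finger parallel gripper is mounted at the origin on the work surface. World frame = base frame: x ahead of the robot, y to its left, z up, the work surface at z = 0. Lengths are in m, angles in degrees, forces in N, time in s.
With the tool pointing down it reaches from about 0.4 to 0.825 m from the base axis. Payload 7 kg.
Tool frame: the origin (TCP) lies midway between the tips of the shut fingers; the grasp point (between the pads) lies 19 mm behind it; z points along the fingers, y is the line along which they close (so a half turn about z gives the same grasp; the last joint's range is limited). The gripper opens to 88 mm and grips with 3 to 60 N. Pads are 19 mm wide; open, the fingers measure 130 mm over their backs; the gripper's body (78 mm by 193 mm) begins 47 mm behind the grasp point.
Start: joints at [-59.009, 20.546, 0.682, 0, -70.136, -16.507], TCP at [0.169, -0.654, 0.227] pointing down, gripper open.
Joint ranges: [-176.03, 176.03], [-82.01, 121.73], [-58.28, 71.71], [-173.87, 95.51], [-174.79, -0.11], [-173.66, 173.66]. Speed limits (degrees/s): [136.94, 136.94, 172.46, 180, 180, 180].

### API

Orientations are given as a 3x3 rotation matrix whose columns are the frame's x, y, z axes.
In Python, from rig import robot gives the robot as it stands. Calls block until the motion is done:
- robot.goto(position, orientation): joint-space move of the TCP to a pose.
- robot.servo_line(position, ori=None, speed=0.15): straight line of the TCP; ori=None keeps the orientation; speed is the mean speed in m/s.
- robot.movej(angles): joint-space move.
- robot.move_gripper(opening): opening from 0.0 (shut) to 1.0 (fully open); the grip force is fixed at half the most; returns when the fingers have stopped.
- robot.dwell(seconds).
- robot.ik(position, orientation): joint angles nearest the present ones, or None.
- robot.grab_frame(name): name is "scene" or "top" or "wrist"; returns (picture, depth): 420x560x3 uint8, red, green, blue; 420x560 float32, m along the optical axis (not along the pixel's ray), 0 where there is no reading.
- robot.camera_info(name): a dict with "vfov" (degrees; the focal length in pixels is half the picture's height over the tangent of half this angle, whatever the lens; pixels are square), "cx", "cy" (the principal point, pixels), "k1" (the pictures are not rectified: a ray, as slopes to the right and down, at radius r is drawn at 1 + k1 r^2 times it, then the intrinsics apply), "view" (4x4, takes a point from world to camera coordinates); the wrist camera has in their place "T_tool_cam" (4x4, takes a point from camera to tool coordinates, whose origin is the TCP and whose axes are the flange's). Camera axes: x right, y down, z forward; pixel columns grow to the right and rows downward; lengths in m; the calibration is good to about 2 mm. A picture is of the moment at which its call begins: read the wrist's pose just before it. camera_info takes no time and is no camera call.
A pose or a line that the arm cannot do raises robot.Unreachable and nothing moves.
- robot.job_done(): hands the job in; it is judged then, once.
Readings, each from a call of its own:
- robot.read_t(): time.
- robot.read_qpos(): joint angles.
- robot.read_qvel(): joint speeds.
- robot.read_effort(): joint torques, N m.
- robot.read_position(): TCP position.
- robot.read_tcp_rot(): TCP orientation.
- robot.read_force(): force on the tool from outside, world axes, zero at the start.
- robot.read_ft_torque(): the same for the moment, N m.
- robot.read_grip_width(): opening from 0.0 (shut) to 1.0 (fully open).
- robot.read_finger_force(): force on a finger pad.
Only numpy, scipy, OpenCV 4.12 (cv2) and the standard library are available. Lean on these libraries where they do the work, as an engineer would, in place of code of your own. Each camera call takes 0.05 s, during which the arm holds its last target. There are 200 camera calls.

## Working session

There is one attempt and no reset: what is moved stays moved. The work goes in short steps, each a Python script; the robot and the scene stay as the last script left them, time stands still between calls to the robot, and variables do not carry over. Pictures are saved under pics/ and viewed, at most 10 in all, crops included, and the job is handed in when it is done.

```bash
mkdir -p pics; ls; cat > h.py <<'E'
import numpy as np, cv2
from rig import robot
def K(ci):
    f=210/np.tan(np.radians(ci["vfov"])/2); return np.array([[f,0,ci["cx"]],[0,f,ci["cy"]],[0,0,1.]])
def cloud(name):
    """picture, per-pixel world points (nan where no depth)"""
    ci=robot.camera_info(name)
    if name=="wrist":
        T=np.eye(4);T[:3,:3]=robot.read_tcp_rot();T[:3,3]=robot.read_position();M=T@np.array(ci["T_tool_cam"])
    else: M=np.linalg.inv(np.array(ci["view"]))
    im,d=robot.grab_frame(name)
    v,u=np.mgrid[:420,:560].astype(float)
    k=K(ci); x=(u-k[0,2])/k[0,0]; y=(v-k[1,2])/k[1,1]
    rd=np.hypot(x,y); r=rd.copy()
    for _ in range(20): r=rd/(1+ci["k1"]*r*r)
    s=np.where(rd>0,r/np.maximum(rd,1e-12),1)
    P=np.stack([x*s*d,y*s*d,d],-1)@M[:3,:3].T+M[:3,3]
    P[d<=0]=np.nan
    return im,P
def save(im,n): cv2.imwrite("pics/"+n,cv2.cvtColor(im,cv2.COLOR_RGB2BGR))
E
python3 - <<'E'
from h import *
for n in("scene","top"):
    im,P=cloud(n); save(im,n+".png"); np.savez("/tmp/"+n,im=im,P=P)
    print(robot.camera_info(n))
print(robot.read_t(),robot.read_tcp_rot())
E
```

```text
pics
{'vfov': 51.76528727743953, 'cx': 285.21063959504914, 'cy': 217.82656328100438, 'k1': -0.023644809566823168, 'view': array([[ 0.81555255,  0.57867627,  0.00279588, -0.46890674],
       [ 0.46916403, -0.65836861, -0.58858805, -0.2146029 ],
       [-0.33876122,  0.48133621, -0.80842828,  1.09265392],
       [ 0.        ,  0.        ,  0.        ,  1.        ]])}
{'vfov': 42.11632497140525, 'cx': 273.1137308346723, 'cy': 212.00742012650133, 'k1': -0.018173497410772173, 'view': array([[ 0.02852921, -0.9990781 ,  0.03207852, -0.01341352],
       [-0.99547937, -0.03130559, -0.08967041,  0.58153578],
       [ 0.09059198, -0.02937528, -0.99545476,  0.90982031],
       [ 0.        ,  0.        ,  0.        ,  1.        ]])}
0.1 [[-9.68242856e-01 -2.50011003e-01 -5.19639335e-04]
 [-2.50011500e-01  9.68241820e-01  1.42383903e-03]
 [ 1.47161112e-04  1.50853778e-03 -9.99998851e-01]]
```

View pics/scene.png

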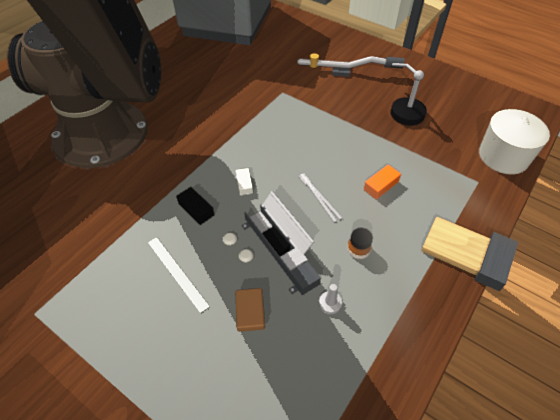

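View pics/top.png

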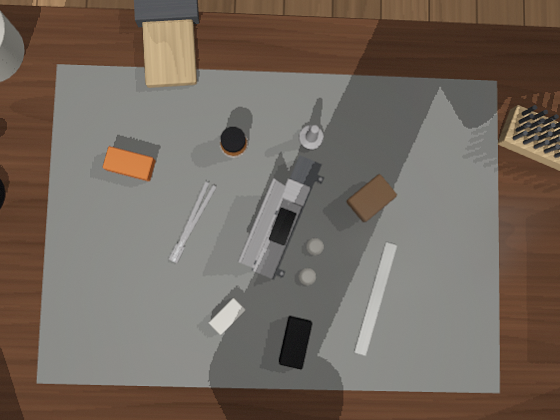

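The top view shows three kinds of block-like things. The black bar at (296,342) is the larger black piece. The white one at (227,316) and the orange one at (129,164) have the wrong colour. The small black block in the trough at (283,226) is the one meant. The trough runs from its open end near (268,275) up to the box and roof near (305,165).

```bash
python3 - <<'E'
from h import *
D=np.load("/tmp/top.npz");im,P=D["im"],D["P"]
c=cv2.resize(im[145:290,215:345],None,fx=4,fy=4,interpolation=cv2.INTER_CUBIC); save(np.clip(c.astype(float)*1.6,0,255).astype(np.uint8),"crop.png")
for u,v in [(283,226),(268,275),(255,230),(296,190),(305,170),(296,342),(320,180),(281,273)]: print(u,v,np.round(P[v,u]*1e3))
z=P[...,2]; 
print("table z",np.nanmedian(z[300:380,380:480]),np.nanmedian(z[80:120,340:440]))
E
```

```text
283 226 [559. -14.  21.]
268 275 [473.   9.   4.]
255 230 [548.  34.  53.]
296 190 [620. -34.  31.]
305 170 [656. -49.  29.]
296 342 [364. -40.  30.]
320 180 [643. -78.   4.]
281 273 [478. -13.   4.]
table z -0.0009059570141257689 -0.0008111306151991071
```

View pics/crop.png

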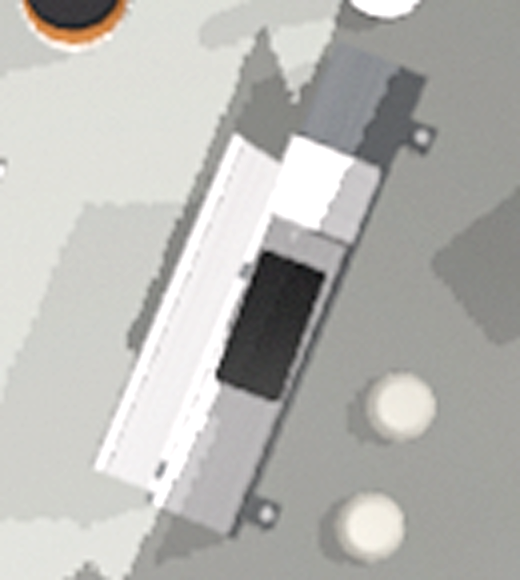

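The crop confirms it: the small black block lies in the trough with its back at crop (248,388), and the mouth and lip are at about (310,235). Next I fit the snuffer and block pose to the depth, then take a closer look with the wrist camera.

```bash
cat >> h.py <<'E'
from scipy.optimize import differential_evolution, minimize
def height(q,X,Y):
    mx,my,a,bx,by,ba=q; c,s=np.cos(a),np.sin(a)
    x=c*(X-mx)+s*(Y-my); y=-s*(X-mx)+c*(Y-my); h=np.zeros_like(x)
    body=(x>-.135)&(x<.08)&(abs(y)<.021); h[body]=.003
    h[body&(abs(y)>.018)]=.029; h[body&(x>.036)]=.032
    u=x-bx; w=y-by; h[(abs(u*np.cos(ba)+w*np.sin(ba))<.03)&(abs(w*np.cos(ba)-u*np.sin(ba))<.015)]=.025
    h[(x>0)&(x<.034)&(y>-.018)&(y<.021)]=.034
    h[(x>-.13)&(x<.034)&(abs(y-.021)<.003)]=.032
    b=(x>-.13)&(x<.02)&(y>=.023)&(y<.046); h[b]=.031+(y[b]-.021)*np.tan(np.radians(50))
    return h
def fit(P,q0,r):
    m=(np.hypot(P[...,0]-.565,P[...,1]+.01)<.13)&(P[...,2]>-.02)&(P[...,2]<.09); p=P[m]
    p=p[::max(1,len(p)//12000)]
    cost=lambda q:np.mean(np.minimum(abs(height(q,p[:,0],p[:,1])-p[:,2]),.012))+20*max(0,abs(q[4])-.003)
    R=differential_evolution(cost,[(a-b,a+b) for a,b in zip(q0,r)],seed=1,maxiter=150,popsize=12,tol=1e-6)
    return R.x,R.fun
def pose_R(a): c,s=np.cos(a),np.sin(a); return np.array([[-c,-s,0],[-s,c,0],[0,0,-1.]])
E
python3 - <<'E'
from h import *
P=np.load("/tmp/top.npz")["P"]
q,f=fit(P,[.6,-.027,-.35,-.04,0,0],[.03,.03,.15,.04,.003,.08]); print(q,f)
robot.goto([.59,-.02,.33],pose_R(q[2])); robot.move_gripper(.4)
im,W=cloud("wrist"); save(im,"wrist1.png"); np.savez("/tmp/w1",im=im,P=W)
s,S=cloud("scene"); save(s,"scene2.png"); np.savez("/tmp/s2",im=s,P=S)
print(robot.read_grip_width(),robot.read_position(),robot.read_t(),np.round(robot.read_qpos(),1),robot.read_force(), robot.camera_info("wrist"))
q2,f2=fit(W,q,[.012,.012,.05,.02,.003,.06]); print(q2,f2); np.save("/tmp/q",[q,q2])
E
```

```text
[ 5.99661783e-01 -2.94065300e-02 -3.72276037e-01 -4.46979183e-02
 -5.56257459e-05  3.72209746e-02] 0.0020481983024851222
0.40123900012329394 [ 0.58998937 -0.02000797  0.32999699] 3.9167 [  17.     9.8   -0.6    0.   -79.6 -128.3] [ 0.91198214 -0.48290004  0.68268371] {'vfov': 68.74772455851377, 'cx': 277.2206483321674, 'cy': 209.96426221552474, 'k1': 0.010614860233876497, 'T_tool_cam': array([[-9.57234451e-04, -9.62614632e-01, -2.70872947e-01,
         7.23981900e-02],
       [ 9.99999384e-01, -7.69160625e-04, -8.00480783e-04,
         6.82377086e-04],
       [ 5.62209710e-04, -2.70873546e-01,  9.62614775e-01,
        -1.57027807e-01],
       [ 0.00000000e+00,  0.00000000e+00,  0.00000000e+00,
         1.00000000e+00]])}
[ 6.00911070e-01 -2.75555052e-02 -3.68262151e-01 -4.43732691e-02
  2.98363148e-04  4.01306232e-02] 0.0014938458467235482
```

View pics/wrist1.png

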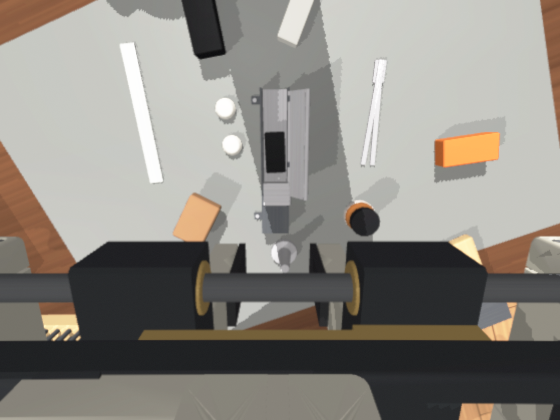

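View pics/scene2.png

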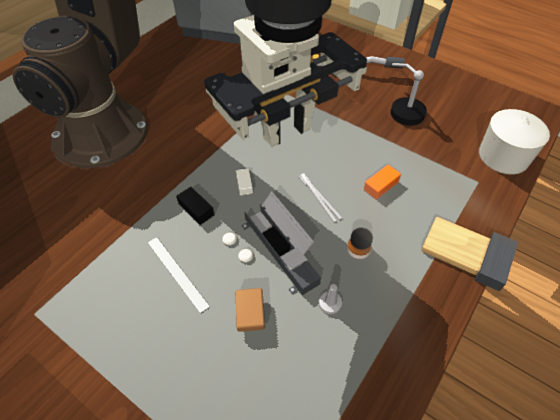

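The wrist view shows the trough seen along its length, with its open end at (275,90), the block at (275,152) and the roof at (275,218). The jar at (362,218) and mandrel at (284,255) are clear of the path. The scene view shows straight parallel fingers at (272,130) and (303,118). Next I measure the fingertips from both clouds.

```bash
python3 - <<'E'
from h import *
q=np.load("/tmp/q.npy")[1]
R=robot.read_tcp_rot();p=np.array(robot.read_position())
for n in("w1","s2"):
    T=(np.load(f"/tmp/{n}.npz")["P"].reshape(-1,3)-p)@R; T=T[~np.isnan(T[:,0])]
    for lo,hi in[(-.09,-.075),(-.075,-.06),(-.06,-.045),(-.045,-.03),(-.03,-.015),(-.015,-.004),(-.004,.006)]:
        t=T[(T[:,2]>lo)&(T[:,2]<hi)&(abs(T[:,0])<.06)&(abs(T[:,1])<.12)]*1e3
        for sg in(-1,1):
            a=t[t[:,1]*sg>0]
            if len(a): print(n,lo,sg,len(a),"y",np.round(np.percentile(a[:,1],[1,50,99]),0),"x",np.round(np.percentile(a[:,0],[1,99]),0))
# bystanders near path, snuffer frame (from initial top cloud)
P=np.load("/tmp/top.npz")["P"].reshape(-1,3);P=P[~np.isnan(P[:,0])]
c,s=np.cos(q[2]),np.sin(q[2]);d=P[:,:2]-q[:2];x=c*d[:,0]+s*d[:,1];y=-s*d[:,0]+c*d[:,1]
for nm,m in{"jar":(y>.055)&(y<.13)&(x>0)&(x<.16)&(P[:,2]>.015),"mandrel":(x>.085)&(x<.15)&(abs(y)<.04)&(P[:,2]>.01),"left any":(y>.05)&(y<.075)&(x>-.14)&(x<.03)&(P[:,2]>.008)}.items():
    print(nm,m.sum(),x[m].min() if m.any() else 0,x[m].max() if m.any() else 0,y[m].min() if m.any() else 0,P[m,2].max() if m.any() else 0)
E
```

```text
w1 -0.09 -1 15816 y [-80. -36.  -1.] x [12. 38.]
w1 -0.09 1 17136 y [ 2. 38. 82.] x [-17.  38.]
w1 -0.075 -1 3148 y [-82. -79. -20.] x [ 2. 39.]
w1 -0.075 1 3643 y [22. 81. 85.] x [-32.  39.]
w1 -0.06 -1 349 y [-21. -21. -17.] x [-10.  10.]
w1 -0.06 1 368 y [18. 22. 22.] x [-10.   9.]
w1 -0.045 -1 375 y [-29. -20. -17.] x [-10.  11.]
w1 -0.045 1 353 y [18. 22. 30.] x [-10.  11.]
w1 -0.03 -1 488 y [-32. -23. -17.] x [ 2. 11.]
w1 -0.03 1 493 y [18. 25. 33.] x [ 3. 11.]
w1 -0.015 -1 318 y [-32. -23. -17.] x [-4. 11.]
w1 -0.015 1 306 y [18. 24. 34.] x [-4. 11.]
w1 -0.004 -1 64 y [-32. -18. -17.] x [-7. 11.]
w1 -0.004 1 73 y [18. 19. 34.] x [-8. 11.]
s2 -0.09 -1 740 y [-89. -49.  -2.] x [-41.  20.]
s2 -0.09 1 912 y [ 2. 46. 86.] x [-41.  29.]
s2 -0.075 -1 222 y [-89. -88. -21.] x [-40.  35.]
s2 -0.075 1 236 y [21. 79. 86.] x [-41.  30.]
s2 -0.06 -1 4 y [-38. -38. -37.] x [-11.  -4.]
s2 -0.06 1 117 y [18. 22. 38.] x [-14.  10.]
s2 -0.045 -1 130 y [-37. -31. -17.] x [-13.   8.]
s2 -0.045 1 160 y [17. 21. 37.] x [-14.   8.]
s2 -0.03 -1 134 y [-35. -30. -17.] x [-13.   9.]
s2 -0.03 1 151 y [17. 20. 34.] x [-13.   9.]
s2 -0.015 -1 94 y [-33. -32. -18.] x [-13.   9.]
s2 -0.015 1 98 y [17. 20. 34.] x [-13.   8.]
s2 -0.004 -1 7 y [-29. -19. -17.] x [-11. -10.]
s2 -0.004 1 18 y [18. 18. 25.] x [-11.   8.]
jar 294 0.03454237460787084 0.07738355552487147 0.10968282627398764 0.052278609083849736
mandrel 389 0.10071184252034593 0.14206753926763965 -0.008996772035279196 0.07136571825212035
left any 0 0 0 0 0
```

```bash
cat >> h.py <<'E'
def pose(): return np.load("/tmp/q.npy").mean(0)
def tcp(x,y,z):
    q=pose(); c,s=np.cos(q[2]),np.sin(q[2]); return [q[0]+c*x-s*y,q[1]+s*x+c*y,z]
def sforce():
    q=pose(); c,s=np.cos(q[2]),np.sin(q[2]); f=robot.read_force(); return np.round([c*f[0]+s*f[1],-s*f[0]+c*f[1],f[2]],1)
E
python3 - <<'E'
from h import *
R=pose_R(pose()[2])
robot.move_gripper(.42)
robot.goto(tcp(-.105,.0215,.12),R); print("free",sforce(),robot.read_grip_width())
for z in(.05,.03,.013):
    robot.servo_line(tcp(-.105,.0215,z),speed=.08); print(z,sforce(),robot.read_position()[2])
print(robot.read_t())
im,P=cloud("top"); im2,_=cloud("scene")
a=cv2.resize(im[145:305,205:345],None,fx=3,fy=3,interpolation=cv2.INTER_CUBIC); b=cv2.resize(im2[140:300,200:340],None,fx=2.7,fy=3,interpolation=cv2.INTER_CUBIC)
save(np.hstack([a,b[:,:378]]),"press.png")
E
```

```text
free [ 0.4  0.4 -0.3] 0.4200386292538163
0.05 [-10.8  13.5  12.3] 0.051136186096431
0.03 [-0.2  2.8  4.7] 0.030170618967620362
0.013 [-0.9  3.4  2.9] 0.013153144157069002
6.8917
```

View pics/press.png

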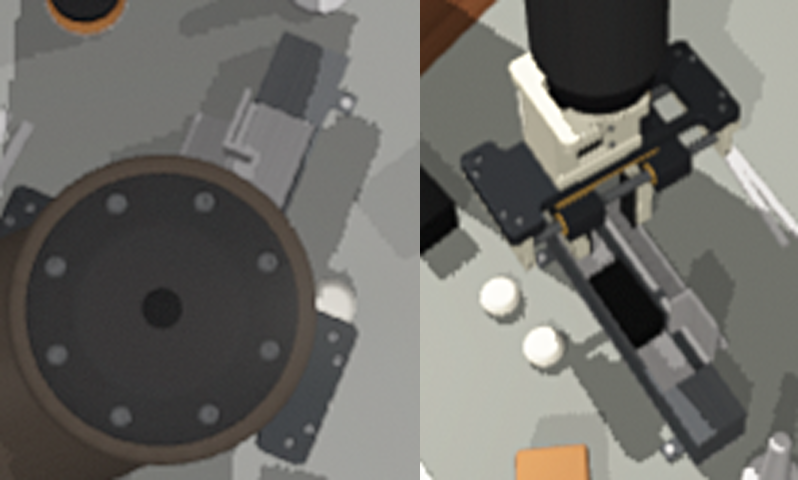

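The flap stands open at (240,130) on the left, with the lip reaching only slightly over the trough. The pusher is in the trough behind the block, which shows at (630,300) on the right. Now I push.

```bash
python3 - <<'E'
from h import *
for x in(-.08,-.06,-.04,-.02,-.008,0):
    robot.servo_line(tcp(x,.0215,.013),speed=.06); f=sforce(); print(x,f)
    if abs(f[0])>15: break
else:
    for x in np.arange(.0015,.0125,.0015):
        robot.servo_line(tcp(x,.0215,.013),speed=.015); f=sforce(); print(round(x,4),f)
        if f[0]<-8: break
print(robot.read_t(),robot.read_position(),tcp(x,.0215,.013))
im2,_=cloud("scene")
save(cv2.resize(im2[140:320,200:380],None,fx=3.3,fy=3.3,interpolation=cv2.INTER_CUBIC),"pushed.png")
E
```

```text
-0.08 [-0.2  2.7  4.3]
-0.06 [-0.9  3.1  3.8]
-0.04 [-0.6  2.3  4.4]
-0.02 [-1.5  3.6  4.1]
-0.008 [-1.1  2.9  3.8]
0 [-1.   2.3  4. ]
0.0015 [-3.8  2.9  5.2]
0.003 [-2.8  2.4  4.6]
0.0045 [-4.2  2.6  3.7]
0.006 [-4.6  3.2  4.9]
0.0075 [-9.9  4.   7.7]
10.8917 [ 0.61347857 -0.01077308  0.01273791] [np.float64(0.6150582772294125), np.float64(-0.011152069798044), 0.013]
```

View pics/pushed.png

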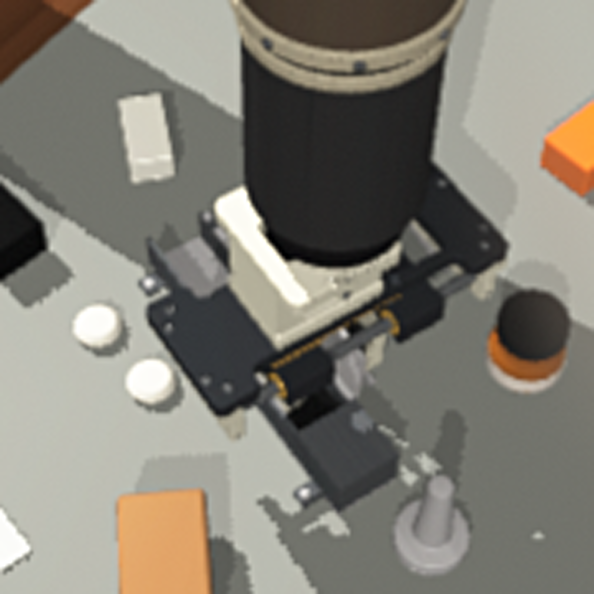

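The block is under the flap, with the roof at (350,440), and the force climbs where the back wall is expected. I press slightly more to confirm, then draw back and lift.

```bash
python3 - <<'E'
from h import *
for x in(.009,.0105,.012):
    robot.servo_line(tcp(x,.0215,.013),speed=.015); robot.dwell(.1); f=sforce(); print(x,f,robot.read_position())
    if f[0]<-18: break
robot.servo_line(tcp(-.075,.0215,.013),speed=.08); print("back",sforce())
robot.servo_line(tcp(-.075,.0215,.075),speed=.06); print("up",sforce())
robot.servo_line(tcp(-.075,.0215,.2),speed=.15)
robot.goto([.42,-.25,.3],pose_R(pose()[2]))
print(sforce(),robot.read_t())
im,P=cloud("top"); np.savez("/tmp/end",im=im,P=P)
q=pose();c,s=np.cos(q[2]),np.sin(q[2]);d=P[...,:2]-q[:2];x=c*d[...,0]+s*d[...,1];y=-s*d[...,0]+c*d[...,1]
m=(x>.005)&(x<.03)&(abs(y)<.014);print("flap z",np.nanmedian(P[...,2][m]))
m=(x>-.12)&(x<-.01)&(abs(y)<.012);print("trough z",np.nanmedian(P[...,2][m]),np.nanpercentile(P[...,2][m],98))
save(np.clip(cv2.resize(im[60:400,40:500],None,fx=1.7,fy=1.7).astype(float)*1.4,0,255).astype(np.uint8),"end.png")
E
```

```text
0.009 [-14.7   6.4   9.2] [ 0.61353778 -0.01105721  0.01256928]
0.0105 [-19.5   7.5  13.9] [ 0.61361269 -0.01128156  0.01239687]
back [2.4 3.5 3.2]
up [-0.3 -0.6  1.3]
[-0.1  0.3  0.1] 16.2083
flap z 0.031938848671114684
trough z 0.002391939292525125 0.7013487032581288
```

View pics/end.png

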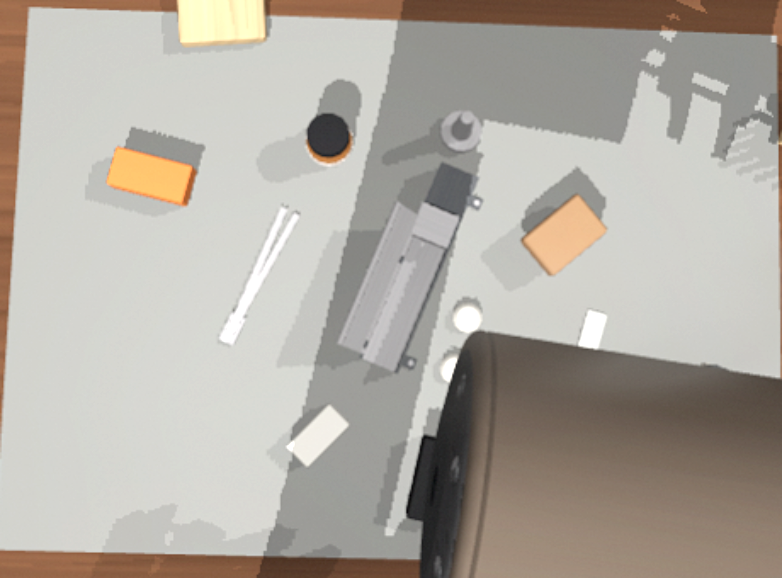

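The flap is shut at (435,225), the trough is empty, and the bystanders in view look undisturbed. I'm handing the job in.

```bash
python3 -c "
from rig import robot
print(robot.job_done())"
```

```text
the job is handed in; nothing more can be done
None
```

The charcoal block is pushed in against the snuffer box's back wall and the flap has sprung shut behind it; the arm is clear, every bystander the last picture shows looks unmoved (the arm hid most of the ruler and the larger black bar), and the job was handed in at about 16 s.

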